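# Loosen the left-hand nut of the pot-foot grinder

### The job

The worn disc of the pottery grinder has to come off: on the machine with the larger disc, loosen the T-bar nut in the middle of the disc by about a sixth of a turn or more. It has a left-hand thread, so it loosens clockwise seen from above; feel that it gives that way and do not tighten it. Leave the nut of the other, small-disc machine alone.

Things in the scene. Friction and masses are not known exactly. Their poses are not given: they have to be found in the camera images.
- disc_nut (a joint): How far the left-hand nut on the larger disc (160 mm across, dark steel, 90 mm above the table) is loosened, in rad: 0 is workshop-tight; grows clockwise seen from above; 0 to 0.1 at the start. Steady friction of about 0.25 N m; stays where left, does not rise; a ring stops it at 2.2. Counter-clockwise tightens it, to a dead stop at -0.3.
- disc_nut_grip (a point): On that nut's axis at gripping height, 125 mm above the table, 35 mm above the disc. Bare steel upright bar 60 mm long (this point's x), 14 mm thick (y), 36 mm high: 23 mm below to 13 mm above this point, on a round foot 32 mm wide, 8 mm high. Axes turn with the nut, z up; grip the flat sides from above. Grey housing 200 x 180 mm, fixed, turned up to 30 degrees.
- pad_nut (a joint): Angle in rad of the nut on the other machine, clockwise seen from above positive, about 0 at the start. To be left alone.
- pad_nut_grip (a point): The same point on the other machine's nut: the same steel bar nut, but on a black rubber pad only 96 mm across and a smaller grey housing, 160 x 150 mm. It stands to the left or the right of the grinder, 0.28 m or more away.

How it is judged:
By the outcome, as a careful person would: the job done as asked, in the order asked, and still so for the second after the job is handed in, with the robot touching nothing.
It also fails if it takes over 32 s, if anything falls off the work surface, if the arm or the gripper's body presses on something with over 40 N, if the wrist force passes 120 N, or if a joint passes its speed limit or range.

### The arm

A 7-joint arm with a two-finger parallel gripper is mounted at the origin on the work surface. World frame = base frame: x ahead of the robot, y to its left, z up, the work surface at z = 0. Lengths are in m, angles in rad, forces in N, time in s.
With the tool pointing down it reaches from about 0.35 to 0.9 m from the base axis. Payload 19.9 kg.
Tool frame: the origin (TCP) lies between the finger pads; the fingertips stand 19 mm ahead of it and the grasp point (between the pads) is the TCP; y points along the fingers, z is the direction in which the jaws open and shut, and the axes are right-handed (so a half turn about y gives the same grasp; the last joint's range is limited). The gripper opens to 85 mm and grips with 20 to 120 N. Pads are 22 mm wide; open, the fingers measure 114 mm over their backs; the gripper's body (76 mm by 85 mm) begins 54 mm behind the grasp point. The pads swing forward as they close: fully open they stand 13 mm farther back than shut.
Start: joints at [-1.353, 0.417, -0.01, 1.614, 0.005, 1.111, -0.053], TCP at [0.16, 0.604, 0.211] pointing down, gripper open.
Joint ranges: [-2.81, 2.81], [-0.39, 2.02], [-1.27, 1.25], [0.06, 2.57], [-1.19, 4.33], [0.19, 2], [-2.82, 2.82]. Speed limits (rad/s): [1.89, 1.89, 2.39, 2.39, 3.01, 3.01, 3.01].

### API

Orientations are given as a unit quaternion [x, y, z, w].
In Python, from plant import ctrl gives the robot as it stands.
- The arm moves only by the tool drive_tool, never from a script. Its argument "moves" is a list that holds one entry, the list of rows, each a list of 7 numbers: the opening, from 0 (shut) to 1 (fully open), then the shift along the tool's x, y, z in m, then the turn, a rotation vector about the tool's x, y, z in rad. A call has 1 to 8 rows; each row shifts and turns the commanded pose from where the row before left it, along the tool's axes as they then stand; what a row does not reach is not made up. A row lasts 1/8 s, in which the tool goes at most 62.5 mm and 10.7 degrees, less where a joint would pass 70% of its speed; a pose out of reach is approached as far as the arm can. A call with a gripper value outside its range is refused whole. The fingers move at their own pace and stop on an object; the grip force is fixed at half the most. Time passes only in rows, so rows that do not move let the fingers close. It gives the time, the measured TCP pose, the force and the opening at its end, in the units of the state.
- ctrl.read_state(): the state, without advancing time (a new reading comes with each control period).
- ctrl.grab_frame(name): name is "side" or "top" or "wrist"; returns a dict with "img" (400x640x3 uint8, red, green, blue), "fx", "fy", "cx", "cy" (pixels), "D" ([k1, k2, p1, p2, k3] as OpenCV has them; the pictures are not rectified), "T" (4x4, takes a point from camera to world coordinates); the wrist camera has in their place "mount" (4x4, takes a point from camera to tool coordinates, whose origin is the TCP and whose axes are the tool frame's). Camera axes: x right, y down, z forward; pixel columns grow to the right and rows downward; lengths in m; the calibration is good to about 2 mm. A picture is of the moment at which its call begins: read the wrist's pose just before it. There is no depth.
- ctrl.sign_off(): hands the job in, once; it reports no verdict.
The state is a dict: "t": time; "joint_pos": joint angles; "qvel": joint speeds; "effort": joint torques, N m; "tool_pos": TCP position; "ee_rot": TCP orientation; "force": force on the tool from outside, world axes, zero at the start; "ft_torque": the same for the moment, N m; "opening": finger opening in m.
Only numpy, scipy, OpenCV 4.12 (cv2) and the standard library are available. Lean on these libraries where they do the work, as an engineer would, in place of code of your own. Each camera call takes 0.05 s, during which the arm holds its last target.

## Working session

There is one attempt and no reset: what is moved stays moved. The work goes in short steps, Python scripts to look and compute and a tool call to move; the robot and the scene stay as the last step left them, time stands still between calls to the robot, and variables do not carry over. Pictures are saved under pics/ and viewed, and the job is handed in when it is done.

Besides the shell and the picture viewer there is one more tool, called after ">>>" as name(argument=value, ...) on one line, values as JSON. drive_tool: Moves the arm, as the interface text tells. Its arguments: {"type":"object","properties":{"moves":{"type":"array"}},"required":["moves"]}

```bash
mkdir -p pics; ls; python3 - <<'E'
from plant import ctrl
import cv2,pickle
s=ctrl.read_state();print(s)
d={}
for n in("top","side"):
    f=ctrl.grab_frame(n);d[n]=f
    print(n,f['fx'],f['fy'],f['cx'],f['cy'],f['D'],f['T'])
    cv2.imwrite(f"pics/{n}0.png",f['img'][:,:,::-1])
pickle.dump(d,open('f0.pkl','wb'))
E
```

```text
pics
{'t': 0.0, 'joint_pos': array([-1.35349734,  0.41800349, -0.0102839 ,  1.61416618,  0.00471756,
        1.11069664, -0.05296569]), 'qvel': array([ 5.30812841e-05, -1.33821528e-04, -1.01142891e-03, -1.09926064e-04,
       -2.98084340e-04,  1.13541738e-04, -4.16761319e-04]), 'effort': array([ 6.97346854e-05, -8.64446855e+01,  6.78853355e-01, -4.34901845e+01,
        1.91658153e-02,  7.53675587e-03, -3.92488175e-05]), 'tool_pos': array([0.15988335, 0.60382163, 0.21074532]), 'ee_rot': array([ 0.70163831, -0.09124876,  0.09121641, -0.70075453]), 'force': array([-0.20211592, -0.73072439, -0.76896191]), 'ft_torque': array([ 0.03209335, -0.0307108 ,  0.01638583]), 'opening': 0.08513907060283905}
top 464.6726558257442 464.6726558257442 316.7283198813098 202.9349075907104 [-0.0584934  0.         0.         0.         0.       ] [[ 0.03000176 -0.99646228  0.07850357  0.46725913]
 [-0.99950485 -0.02916254  0.01181525 -0.02144929]
 [-0.00948409 -0.07881918 -0.99684381  1.11281944]
 [ 0.          0.          0.          1.        ]]
side 371.1731387636192 371.1731387636192 318.2935545521413 197.62435395485224 [-0.00900682  0.          0.          0.          0.        ] [[-7.69479998e-01 -4.68118115e-01  4.34472052e-01  2.45911786e-01]
 [-6.38670565e-01  5.63286870e-01 -5.24221148e-01  3.47429308e-01]
 [ 6.65013338e-04 -6.80862198e-01 -7.32411240e-01  6.67118889e-01]
 [ 0.00000000e+00  0.00000000e+00  0.00000000e+00  1.00000000e+00]]
```

View pics/top0.png

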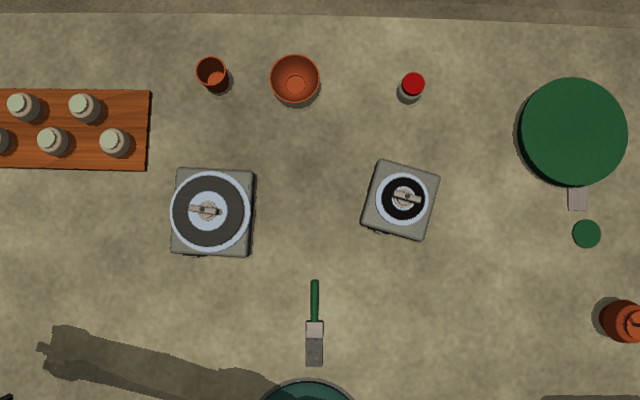

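View pics/side0.png

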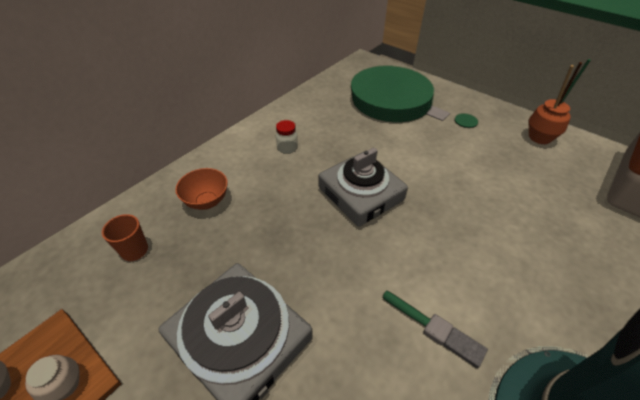

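Top view: the machine with the larger disc is the left one (disc about (209,211)). The small-disc one is at about (405,198). I'll enlarge the larger machine's nut.

```bash
python3 - <<'E'
import cv2,pickle
d=pickle.load(open('f0.pkl','rb'))
a=d['top']['img'][160:265,160:265,::-1];b=d['side']['img'][260:400,155:320,::-1]
a=cv2.resize(a,(560,560),interpolation=cv2.INTER_CUBIC)
cv2.imwrite('pics/topc.png',a)
cv2.imwrite('pics/sidec.png',cv2.resize(d['side']['img'][280:345,195:265,::-1],(700,650)[:2] if 0 else (640,594),interpolation=cv2.INTER_CUBIC))
cv2.imwrite('pics/topc2.png',cv2.resize(d['top']['img'][190:230,185:233,::-1],(720,600),interpolation=cv2.INTER_CUBIC))
E
```

```text
(no output)
```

View pics/topc2.png

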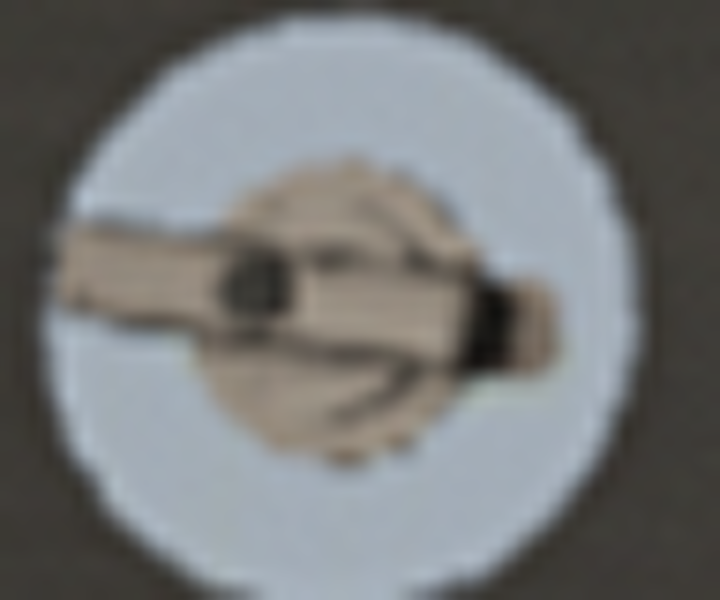

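View pics/sidec.png

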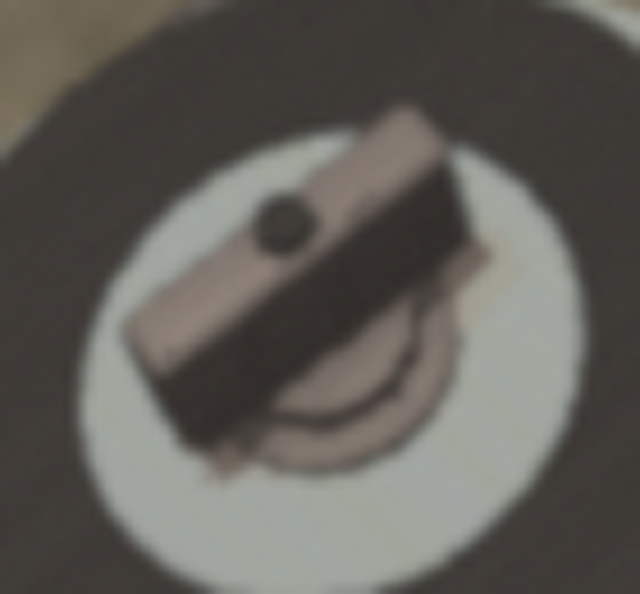

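```bash
cat > h.py <<'E'
import numpy as np,cv2
def ray(f,uv,T=None):
    K=np.array([[f['fx'],0,f['cx']],[0,f['fy'],f['cy']],[0,0,1]])
    p=cv2.undistortPoints(np.array(uv,float).reshape(-1,1,2),K,np.array(f['D']))[:,0]
    T=f['T'] if T is None else T
    return T[:3,3],np.c_[p,np.ones(len(p))]@T[:3,:3].T
def onz(f,uv,z,T=None):
    o,d=ray(f,uv,T);return o+d*((z-o[2])/d[:,2])[:,None]
E
python3 - <<'E'
from h import *
import pickle
from scipy.spatial.transform import Rotation as R
d=pickle.load(open('f0.pkl','rb'))
c=lambda p,s,o:(np.array(p)+.5)/s-.5+np.array(o)
t=c([[257,285],[62,265],[466,322]],15,[185,190])
P=onz(d['top'],t,.138);print('top dot,L,R',P.round(4))
v=P[2]-P[1];print('mid',(P[1]+P[2])[:2]/2,'len',np.linalg.norm(v),'ang',np.degrees(np.arctan2(v[1],v[0])))
s=c([[285,222],[145,350],[425,128]],640/70,[195,280])
P=onz(d['side'],s,.138);print('side',P.round(4))
v=P[2]-P[1];print('mid',(P[1]+P[2])[:2]/2,'len',np.linalg.norm(v),'ang',np.degrees(np.arctan2(v[1],v[0])))
from plant import ctrl
st=ctrl.read_state();print(R.from_quat(st['ee_rot']).as_matrix().round(3))
E
```

```text
top dot,L,R [[0.525  0.233  0.138 ]
 [0.527  0.261  0.138 ]
 [0.5207 0.2031 0.138 ]]
mid [0.52386877 0.23202538] len 0.0582291543159403 ang -96.24429938788039
side [[0.5268 0.2314 0.138 ]
 [0.5271 0.2611 0.138 ]
 [0.5217 0.2045 0.138 ]]
mid [0.52439224 0.23281928] len 0.05685164028087988 ang -95.37554962842746
[[ 0.967 -0.     0.256]
 [-0.256 -0.001  0.967]
 [ 0.    -1.    -0.001]]
```

Both views agree: nut at about (0.5245, 0.2325), bar heading about -96°. Bar lengths of 57 to 58 mm also fit. Moving above it.

>>> drive_tool(moves=[[[1,0.0407,0,-0.0242,0,0,0],[1,0.0407,0,-0.0242,0,0,0],[1,0.0407,0,-0.0242,0,0,0],[1,0.0407,0,-0.0242,0,0,0],[1,0.0407,0,-0.0242,0,0,0],[1,0.0407,0,-0.0242,0,0,0],[1,0.0407,0,-0.0242,0,0,0],[1,0.0407,0,-0.0242,0,0,0]]])

```text
t: 1.1
tool_pos: [0.426, 0.3324, 0.2113]
ee_rot: [0.701, -0.091, 0.091, -0.701]
force: [0.7, 1.6, 0.9]
opening: 0.0854
```

>>> drive_tool(moves=[[[1,0.0407,0,-0.0242,0,0,0],[1,0.0407,0,-0.0242,0,0,0],[1,0.0407,0,-0.0242,0,0,0],[1,0,0,0,0,0.177,0],[1,0,0,0,0,0.177,0],[1,0,0,0,0,0.177,0],[1,0,0,0,0,0.177,0],[1,0,0,0,0,0.177,0]]])

```text
t: 2.1
tool_pos: [0.5244, 0.2322, 0.2111]
ee_rot: [0.594, -0.384, 0.384, -0.593]
force: [0.7, 0.1, -0.1]
opening: 0.0854
```

>>> drive_tool(moves=[[[1,0,0,0,0,0.177,0],[1,0,0,0,0,0.177,0],[1,0,0,0,0,0.177,0],[1,0,0,0,0,0,0],[1,0,0,0,0,0,0]]])

```text
t: 2.72
tool_pos: [0.5245, 0.2323, 0.2113]
ee_rot: [0.475, -0.524, 0.524, -0.474]
force: [0.3, -0.6, 0.6]
opening: 0.0856
```

```bash
python3 - <<'E'
from plant import ctrl
import cv2,pickle
from h import *
from scipy.spatial.transform import Rotation as R
s=ctrl.read_state();print(s['t'],s['tool_pos'],s['joint_pos'].round(3),s['force'],s['ft_torque']);M=R.from_quat(s['ee_rot']).as_matrix();print(M.round(3))
f=ctrl.grab_frame('wrist');pickle.dump((s,f),open('w1.pkl','wb'))
cv2.imwrite('pics/w1.png',f['img'][:,:,::-1])
E
```

```text
2.725 [0.52451845 0.23230856 0.2112709 ] [-0.857  0.353  0.486  1.758 -0.185  1.075 -0.408] [ 0.26572118 -0.6380239   0.64893972] [-0.01465036 -0.00453152 -0.00147692]
[[-0.099 -0.     0.995]
 [-0.995 -0.    -0.099]
 [ 0.    -1.    -0.   ]]
```

View pics/w1.png

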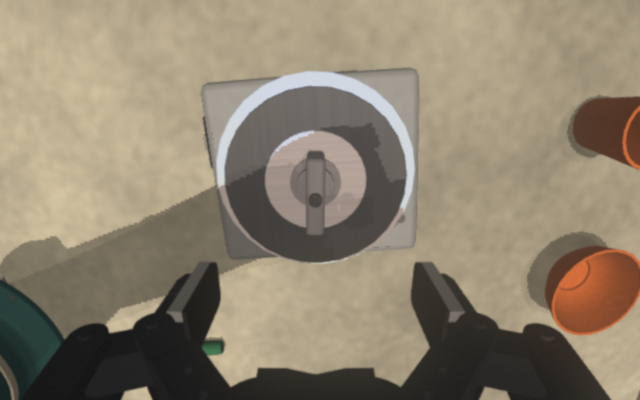

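The wrist view shows the bar upright between the fingers, with its top face from about (316,160) to (315,234). Measuring with an enlargement.

```bash
python3 - <<'E'
import cv2,pickle
s,f=pickle.load(open('w1.pkl','rb'))
cv2.imwrite('pics/w1c.png',cv2.resize(f['img'][140:250,260:370,::-1],(600,600),interpolation=cv2.INTER_CUBIC))
E
```

```text
(no output)
```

View pics/w1c.png

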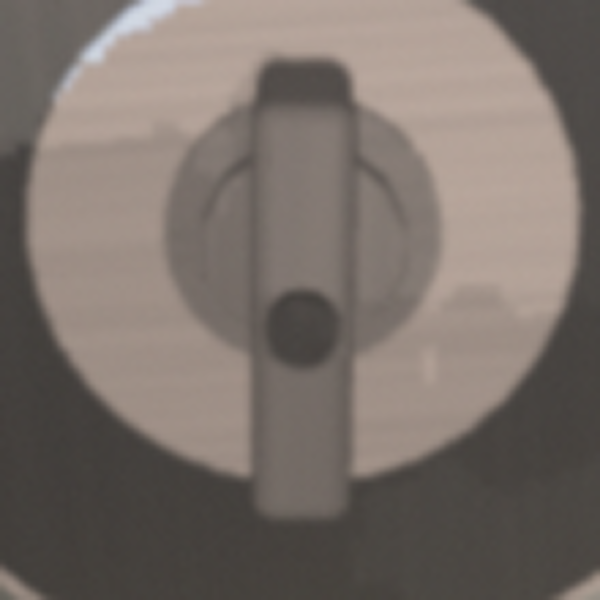

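```bash
python3 - <<'E'
from h import *
import pickle
from scipy.spatial.transform import Rotation as R
s,f=pickle.load(open('w1.pkl','rb'))
B=np.eye(4);B[:3,:3]=R.from_quat(s['ee_rot']).as_matrix();B[:3,3]=s['tool_pos']
T=B@f['mount']
k=600/110
uv=(np.array([[302,328],[303,103],[302,519],[303,228]])+.5)/k-.5+[260,140]
P=onz(f,uv[:3],.138,T);F=onz(f,uv[3:],.098,T)
print(P.round(4),F.round(4));v=P[2]-P[1];print((P[1]+P[2])/2,np.linalg.norm(v),np.degrees(np.arctan2(v[1],v[0])))
for p in((P[1]+P[2])/2,F[0]): print('tool offset',(B[:3,:3].T@(p-B[:3,3])).round(4))
E
```

```text
[[0.524  0.2334 0.138 ]
 [0.5272 0.264  0.138 ]
 [0.5211 0.2054 0.138 ]] [[0.5243 0.2361 0.098 ]]
[0.52416316 0.23471121 0.138     ] 0.058948673515386414 -95.90226965585194
tool offset [-0.0024  0.0733 -0.0006]
tool offset [-0.0038  0.1133 -0.0005]
```

Agrees within 2 mm. Descending 86 mm and closing.

>>> drive_tool(moves=[[[1,-0.0015,0.02,-0.0005,0,0,0],[1,0,0.02,0,0,0,0],[1,0,0.02,0,0,0,0],[1,0,0.016,0,0,0,0],[1,0,0.01,0,0,0,0],[0.5,0,0,0,0,0,0],[0.2,0,0,0,0,0,0],[0,0,0,0,0,0,0]]])

```text
t: 3.78
tool_pos: [0.5246, 0.2339, 0.126]
ee_rot: [0.473, -0.525, 0.525, -0.474]
force: [0.1, 0.3, 0.6]
opening: 0.0321
```

>>> drive_tool(moves=[[[0,0,0,0,0,0,0],[0,0,0,0,0,0,0],[0,0,0,0,0,0,0],[0,0,0,0,0,0,0]]])

```text
t: 4.28
tool_pos: [0.5243, 0.2338, 0.1254]
ee_rot: [0.473, -0.525, 0.525, -0.473]
force: [-0.3, -0.8, -0.3]
opening: -0.0001
```

```bash
python3 - <<'E'
from plant import ctrl
s=ctrl.read_state();print(s['t'],s['tool_pos'],s['opening'],s['joint_pos'].round(3),s['force'],s['ft_torque'])
E
```

```text
4.275 [0.52425399 0.23379415 0.12541235] -0.00013141122771108388 [-0.827  0.456  0.453  1.834 -0.247  0.907 -0.365] [-0.31453911 -0.75573456 -0.27642848] [-0.01730794  0.02506426  0.01378997]
```

The opening reads 0 where the bar should hold it at 14 mm, and there is no contact force. Looking.

```bash
python3 - <<'E'
from plant import ctrl
import cv2,pickle
s=ctrl.read_state()
d={n:ctrl.grab_frame(n) for n in('wrist','side','top')}
pickle.dump((s,d),open('g1.pkl','wb'))
cv2.imwrite('pics/g1w.png',d['wrist']['img'][:,:,::-1])
cv2.imwrite('pics/g1s.png',cv2.resize(d['side']['img'][200:400,100:360,::-1],(780,600),interpolation=cv2.INTER_CUBIC))
print(ctrl.read_state()['opening'])
E
```

```text
-2.4200305811792555e-05
```

View pics/g1w.png

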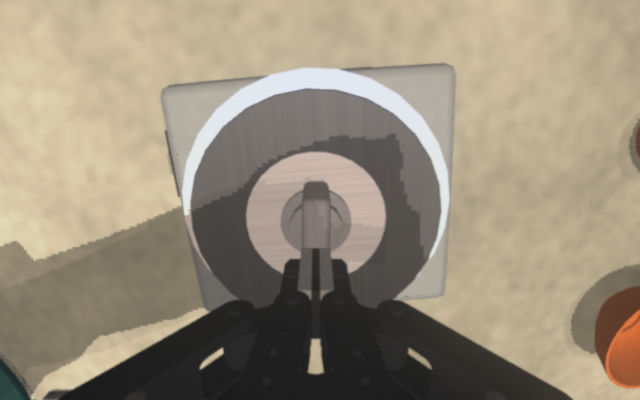

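View pics/g1s.png

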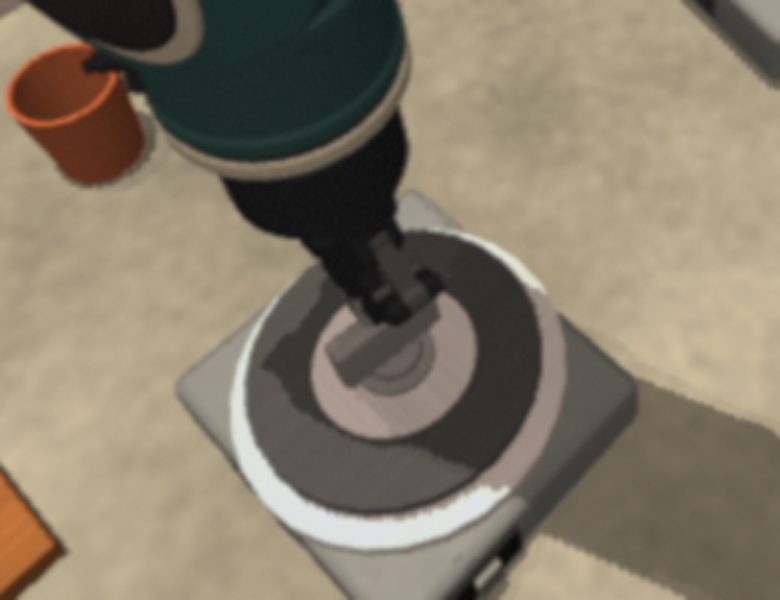

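```bash
python3 - <<'E'
from h import *
import pickle
from scipy.spatial.transform import Rotation as R
s,d=pickle.load(open('g1.pkl','rb'));f=d['wrist']
m=np.linalg.inv(f['mount']);K=np.array([[f['fx'],0,f['cx']],[0,f['fy'],f['cy']],[0,0,1]])
pr=lambda p:cv2.projectPoints(np.array(p,float),cv2.Rodrigues(m[:3,:3])[0],m[:3,3],K,np.array(f['D']))[0][:,0].round(1)
print('mount',f['mount'].round(3))
for z in(-.007,0,.007): print(z,pr([[x,y,z] for x in(-.011,.011) for y in(0,.019)]).tolist())
print('bar top',pr([[x,-.0126,z] for x in(-.03,.03) for z in(-.007,.007)]).tolist())
cv2.imwrite('pics/g1wc.png',cv2.resize(f['img'][160:320,230:400,::-1],(637,600),interpolation=cv2.INTER_CUBIC))
cv2.imwrite('pics/g1sc.png',cv2.resize(d['side']['img'][270:350,190:270,::-1],(600,600),interpolation=cv2.INTER_CUBIC))
E
```

```text
mount [[ 0.001  0.949  0.316 -0.081]
 [ 0.    -0.316  0.949 -0.162]
 [ 1.    -0.001 -0.001 -0.   ]
 [ 0.     0.     0.     1.   ]]
-0.007 [[302.5, 227.0], [303.7, 213.8], [303.1, 264.3], [304.2, 248.3]]
0 [[316.0, 227.0], [315.9, 213.8], [316.0, 264.3], [315.9, 248.3]]
0.007 [[329.4, 227.0], [328.1, 213.8], [328.9, 264.3], [327.7, 248.3]]
bar top [[301.0, 200.3], [331.0, 200.3], [302.8, 307.9], [329.3, 307.9]]
```

View pics/g1wc.png

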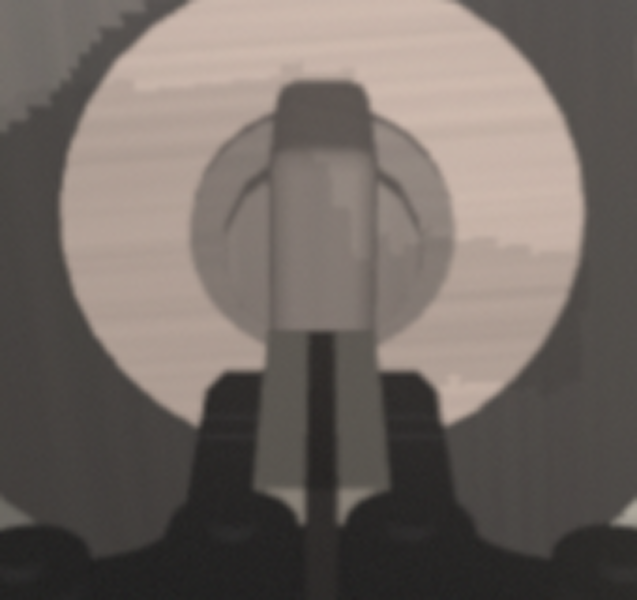

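View pics/g1sc.png

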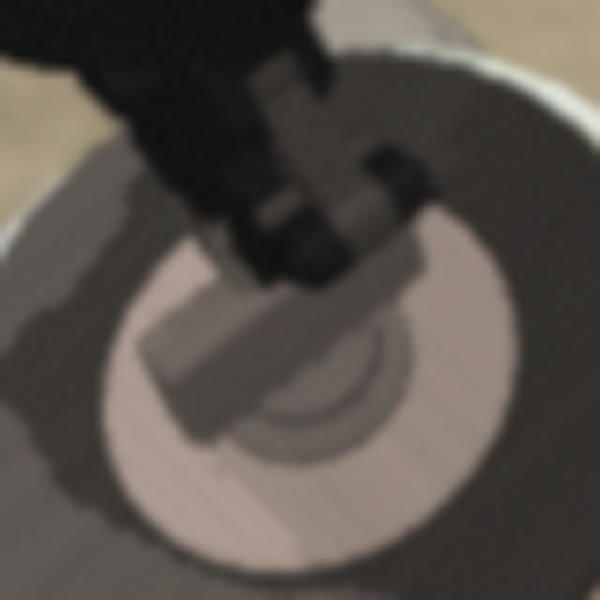

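```bash
python3 - <<'E'
from h import *
import pickle
from scipy.spatial.transform import Rotation as R
s,d=pickle.load(open('g1.pkl','rb'));f=d['wrist']
def proj(f,Tinv,p):
    K=np.array([[f['fx'],0,f['cx']],[0,f['fy'],f['cy']],[0,0,1]])
    return cv2.projectPoints(np.array(p,float),cv2.Rodrigues(Tinv[:3,:3])[0],Tinv[:3,3],K,np.array(f['D']))[0][:,0].round(1)
m=np.linalg.inv(f['mount'])
for y in(-.05,-.04,-.03,-.02,-.01,0,.006,.019):
    print(y,'open',proj(f,m,[[-.011,y,-.0425],[.011,y,-.0425]]).tolist(),'shut',proj(f,m,[[-.011,y,0],[.011,y,0],[-.011,y,.011]]).tolist())
B=np.eye(4);B[:3,:3]=R.from_quat(s['ee_rot']).as_matrix();B[:3,3]=s['tool_pos']
g=d['side'];Ti=np.linalg.inv(g['T'])
for y in(-.05,-.04,-.03,-.02,-.01,0,.019):
    q=proj(g,Ti,[(B@[x,y,-.007,1])[:3] for x in(-.011,.011)]);print('side',y,q.tolist(),'crop',((q-[190,270])*7.5).tolist())
E
```

```text
-0.05 open [[205.8, 278.5], [212.1, 325.0]] shut [[316.2, 279.1], [316.2, 325.9], [345.0, 279.0]]
-0.04 open [[213.1, 265.5], [218.5, 309.9]] shut [[316.1, 265.9], [316.1, 310.5], [343.0, 265.8]]
-0.03 open [[219.5, 254.0], [224.2, 296.4]] shut [[316.1, 254.3], [316.1, 296.9], [341.2, 254.3]]
-0.02 open [[225.1, 243.9], [229.3, 284.5]] shut [[316.1, 244.1], [316.1, 284.8], [339.7, 244.1]]
-0.01 open [[230.2, 235.0], [233.8, 273.7]] shut [[316.0, 235.1], [316.0, 274.0], [338.3, 235.1]]
0 open [[234.7, 226.9], [237.9, 264.1]] shut [[316.0, 227.0], [316.0, 264.3], [337.1, 227.0]]
0.006 open [[237.2, 222.5], [240.2, 258.8]] shut [[316.0, 222.6], [316.0, 258.9], [336.4, 222.5]]
0.019 open [[242.1, 213.8], [244.7, 248.2]] shut [[315.9, 213.8], [315.9, 248.3], [335.1, 213.8]]
side -0.05 [[217.3, 302.0], [230.0, 292.3]] crop [[204.75000000000009, 240.0], [300.0, 167.25000000000009]]
side -0.04 [[218.7, 305.2], [231.2, 295.6]] crop [[215.24999999999991, 263.9999999999999], [308.9999999999999, 192.00000000000017]]
side -0.03 [[220.0, 308.4], [232.3, 298.9]] crop [[225.0, 287.99999999999983], [317.2500000000001, 216.74999999999983]]
side -0.02 [[221.3, 311.5], [233.4, 302.0]] crop [[234.75000000000009, 311.25], [325.50000000000006, 240.0]]
side -0.01 [[222.6, 314.5], [234.5, 305.1]] crop [[244.49999999999994, 333.75], [333.75, 263.25000000000017]]
side 0 [[223.8, 317.4], [235.6, 308.1]] crop [[253.50000000000009, 355.49999999999983], [341.99999999999994, 285.75000000000017]]
side 0.019 [[226.1, 322.8], [237.5, 313.6]] crop [[270.74999999999994, 396.0000000000001], [356.25, 327.00000000000017]]
```

```bash
python3 - <<'E'
import pickle,cv2
s,f=pickle.load(open('w1.pkl','rb'))
cv2.imwrite('pics/w1f.png',cv2.resize(f['img'][240:400,150:480,::-1],(792,384),interpolation=cv2.INTER_CUBIC))
E
```

```text
(no output)
```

View pics/w1f.png

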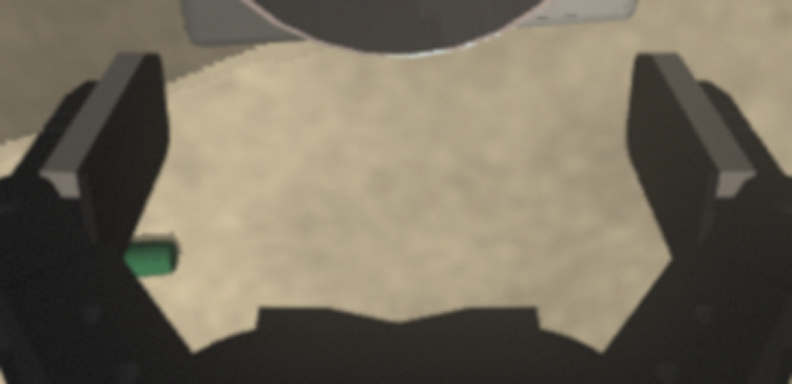

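The pictures explain it. The fingers are shut above the bar: their tips sit about 41–43 mm farther back along tool y than the stated TCP would put them. In the wrist view the shut tips are at row 248 where 214 was expected, and the open tips at row 262 are 197 px apart. The side view shows the bar's flat uncovered. So the true grasp point is about 42 mm behind the reported TCP. I'll reopen and go down 42 mm in small steps, watching force.

>>> drive_tool(moves=[[[1,0,0,0,0,0,0],[1,0,0,0,0,0,0],[1,0,0,0,0,0,0],[1,0,0,0,0,0,0],[1,0,0,0,0,0,0],[1,0,0,0,0,0,0],[1,0,0.01,0,0,0,0],[1,0,0.005,0,0,0,0]]])

```text
t: 5.42
tool_pos: [0.5239, 0.2337, 0.1094]
ee_rot: [-0.474, 0.525, -0.525, 0.473]
force: [-1.2, 0.4, -0.0]
opening: 0.0856
```

>>> drive_tool(moves=[[[1,0,0.01,0,0,0,0],[1,0,0.01,0,0,0,0],[1,0,0.007,0,0,0,0],[1,0,0,0,0,0,0],[1,0,0,0,0,0,0]]])

```text
t: 6.05
tool_pos: [0.5244, 0.2338, 0.0836]
ee_rot: [0.473, -0.525, 0.525, -0.473]
force: [-0.7, 0.4, 0.2]
opening: 0.0855
```

```bash
python3 - <<'E'
from plant import ctrl
import cv2,pickle
s=ctrl.read_state();print(s['t'],s['tool_pos'],s['opening'],s['force'])
d={n:ctrl.grab_frame(n) for n in('wrist','side')}
pickle.dump((s,d),open('g2.pkl','wb'))
import numpy as np
a=cv2.resize(d['wrist']['img'][100:400,160:470,::-1],(413,400));b=cv2.resize(d['side']['img'][260:350,180:270,::-1],(380,400),interpolation=cv2.INTER_CUBIC)
cv2.imwrite('pics/g2.png',np.hstack([a,b]))
E
```

```text
6.05 [0.52443289 0.23382138 0.08361648] 0.08552141041209724 [-0.71762451  0.44697893  0.23512803]
```

View pics/g2.png

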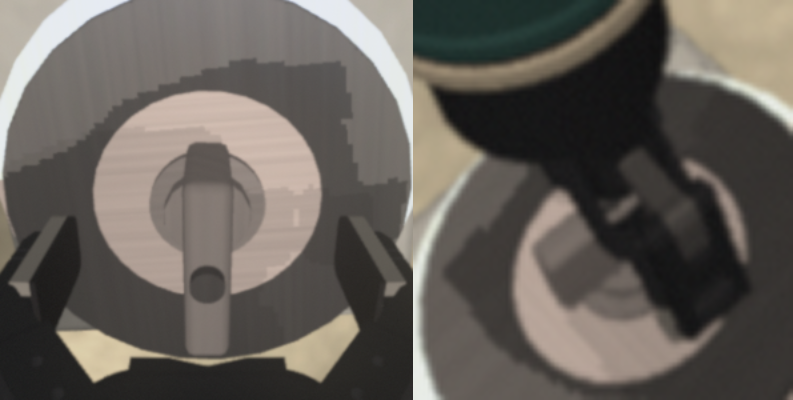

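Now the fingers clearly straddle the bar (wrist view bar at crop columns 185–230, pads at 75 and 340), with no contact force. Closing.

>>> drive_tool(moves=[[[0.5,0,0,0,0,0,0],[0.2,0,0,0,0,0,0],[0,0,0,0,0,0,0],[0,0,0,0,0,0,0],[0,0,0,0,0,0,0],[0,0,0,0,0,0,0],[0,0,0,0,0,0,0]]])

```text
t: 7.02
tool_pos: [0.5245, 0.2338, 0.0836]
ee_rot: [0.473, -0.525, 0.525, -0.473]
force: [0.3, 0.7, 3.9]
opening: 0.0134
```

```bash
python3 - <<'E'
from plant import ctrl
import cv2,pickle
s=ctrl.read_state();print(s['t'],s['tool_pos'],s['opening'],s['force'],s['ft_torque'],s['joint_pos'].round(3))
d={n:ctrl.grab_frame(n) for n in('wrist','side')}
pickle.dump((s,d),open('g3.pkl','wb'))
import numpy as np
a=cv2.resize(d['wrist']['img'][100:400,160:470,::-1],(413,400));b=cv2.resize(d['side']['img'][260:350,180:270,::-1],(380,400),interpolation=cv2.INTER_CUBIC)
cv2.imwrite('pics/g3.png',np.hstack([a,b]))
E
```

```text
7.025 [0.52447576 0.23380619 0.08357794] 0.013414956339900634 [0.32939571 0.65827651 3.85028104] [-0.10568322 -0.17249503 -0.17659551] [-0.806  0.514  0.429  1.859 -0.281  0.827 -0.338]
```

View pics/g3.png

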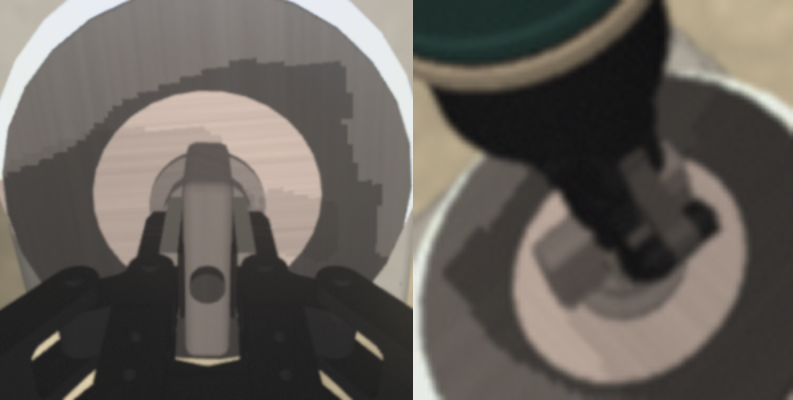

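Gripped at 13.4 mm, against the nominal 14. First a small clockwise turn (+ about tool y, which points down) to feel it.

>>> drive_tool(moves=[[[0,0,0,0,0,0.03,0],[0,0,0,0,0,0.03,0],[0,0,0,0,0,0.03,0],[0,0,0,0,0,0.03,0],[0,0,0,0,0,0,0]]])

```text
t: 7.75
tool_pos: [0.5244, 0.2338, 0.0835]
ee_rot: [0.44, -0.553, 0.553, -0.441]
force: [0.7, -1.5, 6.0]
opening: 0.013
```

```bash
python3 - <<'E'
from plant import ctrl
s=ctrl.read_state();print(s['t'],s['tool_pos'],s['ee_rot'],s['opening'],s['force'],s['ft_torque'],s['joint_pos'].round(3))
E
```

```text
7.75 [0.5243941  0.23380942 0.08352128] [ 0.44045739 -0.55302008  0.55322746 -0.440574  ] 0.013016854714769675 [ 0.68870905 -1.54754996  6.0469055 ] [-0.12577813 -0.05750175 -0.02791267] [-0.829  0.52   0.458  1.86  -0.302  0.83  -0.442]
```

>>> drive_tool(moves=[[[0,0,0,0,0,0.06,0],[0,0,0,0,0,0.06,0],[0,0,0,0,0,0.06,0],[0,0,0,0,0,0.06,0]]])

```text
t: 8.25
tool_pos: [0.5244, 0.2338, 0.0835]
ee_rot: [0.371, -0.602, 0.602, -0.371]
force: [-0.2, -0.8, 6.1]
opening: 0.0132
```

```bash
python3 - <<'E'
from plant import ctrl
import cv2,pickle
s=ctrl.read_state();print(s['t'],s['tool_pos'],s['ee_rot'],s['opening'],s['force'],s['ft_torque'],s['joint_pos'].round(3))
d={n:ctrl.grab_frame(n) for n in('wrist','side')}
import numpy as np
a=cv2.resize(d['wrist']['img'][100:400,160:470,::-1],(413,400));b=cv2.resize(d['side']['img'][260:350,180:270,::-1],(380,400),interpolation=cv2.INTER_CUBIC)
cv2.imwrite('pics/g4.png',np.hstack([a,b]))
E
```

```text
8.25 [0.52435151 0.23384217 0.08351484] [ 0.3706942  -0.60205245  0.60218719 -0.37079543] 0.013157575396441863 [-0.2234213  -0.84308571  6.10480538] [-0.18218262 -0.02399219  0.23246716] [-0.872  0.531  0.517  1.862 -0.344  0.837 -0.648]
```

View pics/g4.png

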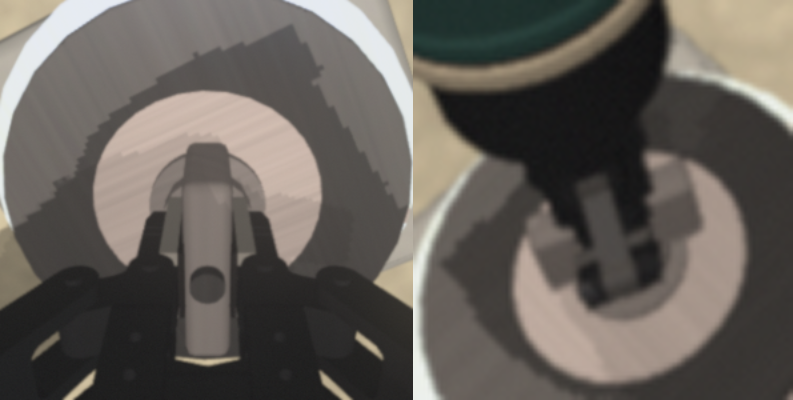

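The nut turns with the gripper: the bar keeps its place in the wrist image while the housing rotates. The resistance is a steady 0.23 N m, as expected for the friction. It gives clockwise, so I'll continue.

>>> drive_tool(moves=[[[0,0,0,0,0,0.08,0],[0,0,0,0,0,0.08,0],[0,0,0,0,0,0.08,0],[0,0,0,0,0,0.08,0],[0,0,0,0,0,0.08,0],[0,0,0,0,0,0.08,0],[0,0,0,0,0,0.08,0]]])

```text
t: 9.22
tool_pos: [0.5243, 0.2339, 0.0835]
ee_rot: [0.19, -0.681, 0.681, -0.19]
force: [0.1, -0.8, 4.5]
opening: 0.0131
```

```bash
python3 - <<'E'
from plant import ctrl
s=ctrl.read_state();print(s['t'],s['tool_pos'],s['ee_rot'],s['opening'],s['force'],s['ft_torque'],s['joint_pos'].round(3))
E
```

```text
9.225 [0.52427268 0.23389834 0.08353339] [ 0.18969361 -0.68115875  0.68119438 -0.18977173] 0.013082636714559429 [ 0.13900868 -0.83697787  4.54941022] [-0.08941497  0.05988406  0.30446562] [-0.971  0.566  0.654  1.865 -0.445  0.86  -1.123]
```

>>> drive_tool(moves=[[[0,0,0,0,0,0.08,0],[0,0,0,0,0,0.08,0],[0,0,0,0,0,0.08,0],[0,0,0,0,0,0.08,0],[0,0,0,0,0,0.08,0],[0,0,0,0,0,0.08,0],[0,0,0,0,0,0,0]]])

```text
t: 10.1
tool_pos: [0.5242, 0.234, 0.0835]
ee_rot: [0.023, -0.707, 0.707, -0.023]
force: [-1.2, 0.1, 7.1]
opening: 0.0133
```

```bash
python3 - <<'E'
from plant import ctrl
import cv2,pickle
from scipy.spatial.transform import Rotation as R
import numpy as np
s=ctrl.read_state();print(s['t'],s['tool_pos'],s['opening'],s['force'],s['ft_torque'],s['joint_pos'].round(3))
z=R.from_quat(s['ee_rot']).as_matrix()[:,2];print(np.degrees(np.arctan2(z[1],z[0])))
d={n:ctrl.grab_frame(n) for n in('wrist','side')}
a=cv2.resize(d['wrist']['img'][100:400,160:470,::-1],(413,400));b=cv2.resize(d['side']['img'][260:350,180:270,::-1],(380,400),interpolation=cv2.INTER_CUBIC)
cv2.imwrite('pics/g5.png',np.hstack([a,b]))
E
```

```text
10.1 [0.52420299 0.23398881 0.08349385] 0.013348660100082888 [-1.22604369  0.05613923  7.08886151] [ 0.05936348  0.26969357 -0.28215442] [-1.052  0.606  0.771  1.867 -0.537  0.888 -1.525]
-86.31451005993739
```

View pics/g5.png

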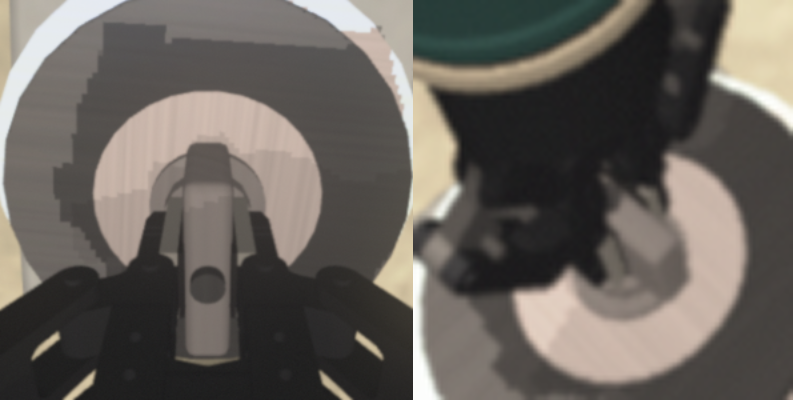

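The nut has turned about 80° (1.4 rad) with the bar still square in the grip. Releasing and lifting straight up.

>>> drive_tool(moves=[[[0.3,0,0,0,0,0,0],[0.7,0,0,0,0,0,0],[1,0,0,0,0,0,0],[1,0,0,0,0,0,0],[1,0,0,0,0,0,0],[1,0,0,0,0,0,0]]])

```text
t: 10.95
tool_pos: [0.5243, 0.2338, 0.0834]
ee_rot: [0.024, -0.707, 0.707, -0.024]
force: [-0.3, 0.8, -0.6]
opening: 0.0855
```

>>> drive_tool(moves=[[[1,0,-0.01,0,0,0,0],[1,0,-0.02,0,0,0,0],[1,0,-0.02,0,0,0,0],[1,0,-0.03,0,0,0,0],[1,0,-0.03,0,0,0,0],[1,0,-0.03,0,0,0,0],[1,0,0,0,0,0,0],[1,0,0,0,0,0,0]]])

```text
t: 11.95
tool_pos: [0.524, 0.2339, 0.2237]
ee_rot: [-0.024, 0.707, -0.707, 0.024]
force: [0.8, 0.1, -0.5]
opening: 0.0852
```

```bash
python3 - <<'E'
from plant import ctrl
import cv2,pickle
from scipy.spatial.transform import Rotation as R
import numpy as np
s=ctrl.read_state();print(s['t'],s['tool_pos'],s['opening'],s['force'],s['ft_torque'],s['joint_pos'].round(3))
d={n:ctrl.grab_frame(n) for n in('wrist','side','top')}
pickle.dump((s,d),open('e.pkl','wb'))
a=cv2.resize(d['wrist']['img'][:,:,::-1],(480,300));b=cv2.resize(d['side']['img'][150:400,150:450,::-1],(360,300));
c=cv2.resize(d['top']['img'][150:250,340:460,::-1],(360,300),interpolation=cv2.INTER_CUBIC)
c=np.hstack([b[:,:320],np.zeros((300,0,3),np.uint8),c]);a=np.hstack([a,np.zeros((300,200,3),np.uint8)])
cv2.imwrite('pics/e.png',np.vstack([a,c]))
E
```

```text
11.95 [0.52404045 0.23388737 0.22367543] 0.08522718492313465 [ 0.7726527   0.06260809 -0.52044998] [-0.00749425  0.06068971  0.00841741] [-1.16   0.435  0.902  1.753 -0.373  1.136 -1.646]
```

View pics/e.png

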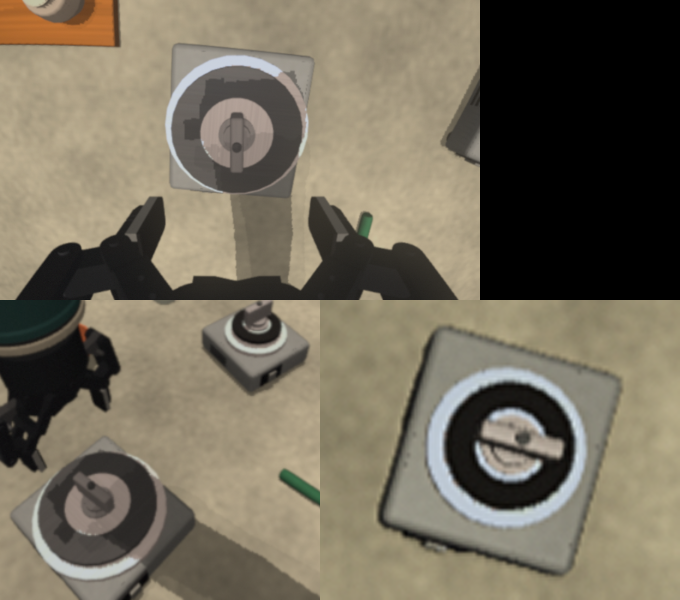

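The released bar is still upright in the wrist view, (236,115) to (236,170), with the tool at -86°, so it stayed turned by about 80°. The small machine's nut looks unchanged, and the arm is clear. Handing in.

```bash
python3 - <<'E'
from plant import ctrl
print(ctrl.sign_off())
E
```

```text
the job is handed in; nothing more can be done
None
```

The nut on the larger-disc machine is loosened by about 80° (1.4 rad) clockwise seen from above, more than the sixth of a turn asked. The job was handed in at about 12 s.

- **Checks:** It gave clockwise against a steady 0.23–0.30 N m, and the bar kept its place in the grip throughout. After release the nut stayed where it was turned, with the gripper open and lifted clear at near-zero force. It was never turned counter-clockwise on purpose.
- **Oddity as it stopped:** when the turn ended, the wrist torque read -0.28 N m, the opposite sign. I took this as settling; the later pictures showed no turning back.
- **What disagreed:** My first closing shut on air above the bar (opening 0, no force). The pictures showed the fingertips about 42 mm farther back along the tool than the stated tool geometry. I went 42 mm lower and gripped the bar at 13.4 mm (nominal 14).
- **Small-disc machine:** its nut was not touched and looks unchanged in the last pictures.

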